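# Nip up the screw eye on the anchor block with a turning rod

## Robot

A 6-joint arm with a two-finger parallel gripper is mounted at the origin on a cart in front of the work surface, level with it; the furniture and walls round the work are solid. World frame = base frame: x ahead of the robot, y to its left, z up, the work surface at z = 0. Lengths are in m, angles in rad, forces in N, time in s.
With the tool pointing down it reaches from about 0.35 to 0.975 m from the base axis. Payload 4.9 kg.
Tool frame: the origin (TCP) lies on the mounting face of the last link; the fingertips stand 173 mm ahead of it and the grasp point (between the pads) lies 155 mm ahead of it (tcp_to_grasp is the distance from the TCP to the grasp point, in m); z points along the fingers, y is the line along which they close (so a half turn about z gives the same grasp; the last joint's range is limited). The gripper opens to 85 mm and grips with 20 to 120 N. Pads are 22 mm wide; open, the fingers measure 114 mm over their backs; the gripper's body (76 mm by 85 mm) begins 54 mm behind the grasp point. The pads swing forward as they close: fully open they stand 13 mm farther back than shut.
Start: joints at [1.046, 0.053, 1.613, -0, 1.476, -0.119], TCP at [0.247, 0.574, 0.405] pointing down, gripper open.
Joint ranges: [-3.01, 3.01], [-1.01, 2.22], [0.06, 2.58], [-1.02, 4.17], [0.09, 2.62], [-3.14, 3.14]. Speed limits (rad/s): [2.57, 2.57, 3.14, 3.14, 3.14, 3.14].

## Interface

Orientations are given as a rotation vector (axis times angle).
In Python, from station import get_obs, get_image, calibration, finish_job, tcp_to_grasp gives the robot as it stands. The module is installed in compiled form; this text tells all that it offers.
- The arm moves only by the tool arm_command, never from a script. Its argument "plan" is a list that holds one entry, the list of rows, each a list of 6 numbers: the shift along the tool's x, y, z in cm, then the turn, a rotation vector about the tool's x, y, z in rad. A call has 1 to 12 rows; each row is the pose to reach, as a shift and turn from the pose commanded when the call began, along the tool's axes at that moment; what a row does not reach only later rows make up. A row lasts 1/12 s, in which the tool goes at most 41.7 mm and 7.16 degrees, less where a joint would pass 70% of its speed; a pose out of reach is approached as far as the arm can. A call with a gripper value outside its range is refused whole. "gripper" is the closure, from -1 (fully open) to 1 (shut), set as the call begins (left out, the last holds). The fingers move at their own pace and stop on an object; "force" is the grip in N (left out, the last holds). Time passes only in rows, so rows that repeat a pose let the fingers close. It gives the time, the measured TCP pose, the force, the opening and the grip force at its end, in the units of the state.
- get_obs(): the state, without advancing time (a new reading comes with each control period).
- get_image(name): name is "scene" or "top"; returns (picture, depth): 420x560x3 uint8, blue, green, red; 420x560 float32, m along the optical axis (not along the pixel's ray), 0 where there is no reading.
- calibration(name): a dict with "fx", "fy", "cx", "cy" (pixels), "pose" (4x4, takes a point from camera to world coordinates). Camera axes: x right, y up, looking along -z (the intrinsics and any distortion apply to the point x, -y, -z); pixel columns grow to the right and rows downward; lengths in m; the calibration is good to about 2 mm. A picture is of the moment at which its call begins. calibration takes no time and is no camera call.
- finish_job(): hands the job in; it is judged then, once.
The state is a dict: "t": time; "q": joint angles; "dq": joint speeds; "effort": joint torques, N m; "tool_pos": TCP position; "tool_rot": TCP orientation; "contact_force": force on the tool from outside, world axes, zero at the start; "wrist_torque": the same for the moment, N m; "opening": finger opening in m; "grip_force": force on a finger pad.
Only numpy, scipy, OpenCV 4.12 (cv2) and the standard library are available. Lean on these libraries where they do the work, as an engineer would, in place of code of your own. Each camera call takes 0.05 s, during which the arm holds its last target. There are 200 camera calls.

## Task

The steel eye on the oak block (the card reader's security chain hooks onto it) has worked loose: slide the wooden-handled steel rod through its loop and use the rod to turn it clockwise until it is home on its red washer and the washer has turned along with it by about 4 degrees, then stop, because tightening much further chews the washer up. Go gently, turn the eye only with the rod, draw the rod out without slackening the eye again, lay it flat on the worktop clear of the block, and do not disturb the cup, the muffin or the jam jar.

Things in the scene. Friction and masses are not known exactly. Their poses are not given: they have to be found in the camera images.
- rod: loose turning rod, 150 g: a straight 9 mm round steel bar fixed in a flat-sided dark wooden grip 80 long x 20 wide x 24 mm high. Origin: middle of the underside of the grip; x runs along the rod towards the steel tip, z up as it lies. The grip spans x = -40 to +40 mm, a brass ferrule of 17 mm diameter goes on to x = 45 mm, the bare bar from there to x = 120 mm. Rod axis 12 mm above the origin.
- rod_grip (a point): middle of the rod's wooden grip, on the rod's axis (12 mm above the underside); x points to the steel tip
- rod_tip (a point): rounded tip of the steel bar, on the rod's axis, 120 mm from the middle of the grip
- eye (a point): centre of the steel screw eye's loop: a 32 mm wide ring strap, 23 mm outer, 14 mm bore diameter. The bore lies level, its centre 81 mm above the worktop, on the upright screw axis about which the eye turns. x runs along the bore, out of the mouth on the robot's right, z up. Clockwise from above tightens. Below it: a neck, a 26 mm collar and the red washer.
- eye_mouth (a point): centre of the bore's mouth on the robot's right, 16 mm from the eye's centre along its x. The rod has about 0.2 rad of play in the bore (the eye follows late). How far the eye must turn until its collar bears on the washer is unknown: 0.6 to 1.1 rad. Until then it turns easily (about 0.06 Nm).
- washer_mark (a point): white dot on the red fibre washer (44 mm wide, 3 mm thick, top 48 mm above the worktop), 19 mm from the screw axis. It stands still until the eye is home; then both turn on together, needing about 0.4 Nm. 5 degrees shift the dot by only 1.7 mm. Its axes turn with the washer.
- block: fixed round oak block, 93 mm wide over its rubber foot, 45 mm high, origin at the centre of its underside, on the screw axis; its yaw means nothing
- cup: bystander: white espresso cup, 63x89x51 mm, origin under its centre
- muffin: bystander: pale muffin in a white paper cup, 79 mm wide, 76 mm high, origin under its centre
- jam: bystander: red jam jar with a yellow lid, 64 mm wide, 110 mm high, origin under its centre
Things that resemble listed ones, but are neither listed nor needed, are in the scene too. Leave any green look-alike of the block alone. There is more than one size of the rod; the job needs the larger.

How it is judged:
By the outcome, as a careful person would: the job done as asked, in the order asked, and still so for the second after the job is handed in, with the robot touching nothing.
It also fails if it takes over 64 s, if anything falls off the work surface, if the arm or the gripper's body presses on something with over 40 N, if the wrist force passes 120 N, or if a joint passes its speed limit or range.

## Working session

There is one attempt and no reset: what is moved stays moved. The work goes in short steps, Python scripts to look and compute and a tool call to move; the robot and the scene stay as the last step left them, time stands still between calls to the robot, and variables do not carry over. Pictures are saved under pics/ and viewed, at most 11 in all, crops included, and the job is handed in when it is done.

Besides the shell and the picture viewer there is one more tool, called after "Request:" as name([rows], argument=value, ...), one row to a line, values as JSON. arm_command: Moves the arm, as the interface text tells. Its arguments: {"type":"object","properties":{"plan":{"type":"array"},"gripper":{"type":"number"},"force":{"type":"number"}},"required":["plan"]}

```bash
mkdir -p pics; cat > h.py <<'E'
import numpy as np, cv2
from station import *
from scipy.spatial.transform import Rotation as R
def snap(n,f=None):
    im,d=get_image(n)
    if f: cv2.imwrite('pics/'+f,im)
    return im,d
def ray(n,u,v):
    c=calibration(n); P=np.array(c['pose'])
    K=np.array([[c['fx'],0,c['cx']],[0,c['fy'],c['cy']],[0,0,1]])
    D=c.get('dist',c.get('distortion',None))
    p=cv2.undistortPoints(np.array([[[u,v]]],float),K,None if D is None else np.array(D,float)).ravel()
    return P[:3,3],P[:3,:3]@np.array([p[0],-p[1],-1])
def onz(n,u,v,z):
    o,d=ray(n,u,v); return o+d*(z-o[2])/d[2]
def proj(n,X):
    c=calibration(n);P=np.linalg.inv(np.array(c['pose']));p=P[:3,:3]@X+P[:3,3]
    return c['cx']+c['fx']*p[0]/-p[2], c['cy']-c['fy']*p[1]/-p[2]
E
python3 - <<'E'
from h import *
snap('top','t0.png');snap('scene','s0.png')
for n in('top','scene'):print({k:(np.round(v,4).tolist() if not isinstance(v,str) else v) for k,v in calibration(n).items()})
o=get_obs();print(o,tcp_to_grasp)
E
```

```text
{'fx': 399.1282, 'fy': 399.1282, 'cx': 271.4971, 'cy': 212.3051, 'pose': [[0.0249, 0.9861, -0.1642, 0.3022], [-0.9997, 0.0238, -0.0087, -0.095], [-0.0047, 0.1644, 0.9864, 1.2378], [0.0, 0.0, 0.0, 1.0]]}
{'fx': 538.5009, 'fy': 538.5009, 'cx': 283.7532, 'cy': 211.0907, 'pose': [[-0.6935, 0.4924, -0.5259, -0.4836], [-0.7204, -0.4712, 0.5088, 0.8725], [0.0028, 0.7318, 0.6816, 1.3435], [0.0, 0.0, 0.0, 1.0]]}
{'t': 0.1, 'q': array([ 1.04598768e+00,  5.33258007e-02,  1.61415638e+00,  6.10467800e-06,
        1.47599751e+00, -1.19030901e-01]), 'dq': array([-5.32860975e-05,  1.67579688e-04, -2.29281578e-03,  1.65923164e-03,
       -1.04142051e-03,  6.47197563e-04]), 'effort': array([-3.17162019e-06, -3.94902492e+01, -3.71361995e+01, -1.14619006e-04,
        3.87206033e-03,  5.39531513e-06]), 'tool_pos': array([0.24660515, 0.57403276, 0.40356416]), 'tool_rot': array([-6.32909428e-01, -3.07656221e+00,  2.80831980e-03]), 'contact_force': array([-0.4249385 ,  0.13647989, -0.50180384]), 'wrist_torque': array([0.00683448, 0.04051186, 0.0072023 ]), 'grip_force': 0.0, 'opening': 0.08524817075187484} 0.1547
```

View pics/t0.png

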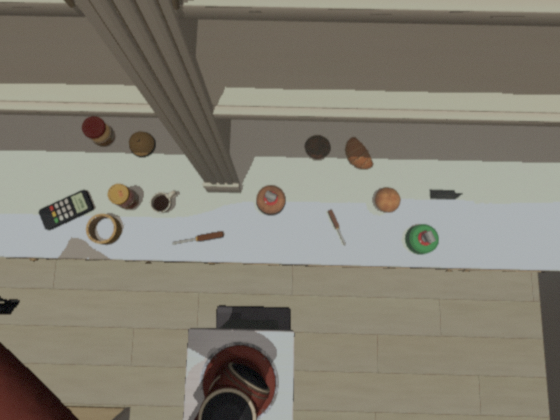

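View pics/s0.png

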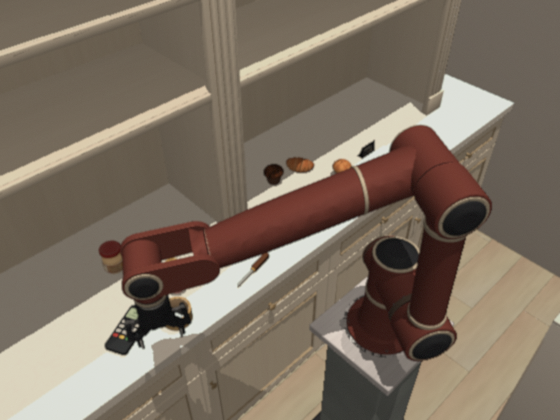

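The top view shows the post's foot at (222,190), the block with the eye and red washer at (271,200), a rod at (200,238), another at (337,226) and the green look-alike at (423,238). The cup is at (162,202), and the jam jar or muffin is around (97,130), (122,195) or (142,145). The arm hides the block in the scene view.

```bash
python3 - <<'E'
from h import *
print(calibration('top').keys())
im,d=snap('top')
c1=cv2.resize(im[175:275,160:360],(800,400),interpolation=cv2.INTER_CUBIC)
cv2.imwrite('pics/t1.png',c1)
for nm,u,v,z in [('block',271,200,.05),('rodA a',173,242,.012),('rodA b',224,234,.012),('rodB a',331,210,.012),('rodB b',345,244,.012),('post',222,190,0),('post l',205,190,0),('post r',240,190,0),('edge',200,262,0),('back',270,155,0),('cup',162,202,.03),('jam?',122,192,.1),('jam2',95,128,.1),('muf',142,145,.07),('green',423,238,.05),('ring',103,229,0)]:
  print(nm,onz('top',u,v,z).round(3),d[v,u])
for u,v in [(222,186),(222,176),(222,150),(200,120),(180,80),(120,10),(300,110),(300,130),(300,170)]:
  o,r=ray('top',u,v);print(u,v,(o+r*d[v,u]).round(3))
E
```

```text
dict_keys(['fx', 'fy', 'cx', 'cy', 'pose'])
block [ 0.538 -0.082  0.05 ] 1.1750996
rodA a [0.406 0.217 0.012] 1.2243295
rodA b [0.435 0.061 0.012] 1.2450918
rodB a [ 0.518 -0.269  0.012] 1.2398394
rodB b [ 0.413 -0.312  0.012] 1.2250471
post [0.576 0.075 0.   ] 1.2291571
post l [0.575 0.129 0.   ] 1.2662418
post r [0.578 0.018 0.   ] 1.2327677
edge [0.348 0.132 0.   ] 1.9002213
back [ 0.695 -0.075  0.   ] 1.2872729
cup [0.527 0.254 0.03 ] 1.2275984
jam? [0.541 0.353 0.1  ] 1.1572155
jam2 [0.735 0.451 0.1  ] 1.1955638
muf [0.696 0.316 0.07 ] 1.2437611
green [ 0.433 -0.538  0.05 ] 1.1851575
ring [0.443 0.442 0.   ] 1.2475438
222 186 [0.569 0.063 0.088]
222 176 [0.578 0.053 0.17 ]
222 150 [0.58  0.026 0.39 ]
200 120 [0.572 0.04  0.578]
180 80 [0.571 0.041 0.723]
120 10 [0.572 0.07  0.866]
300 110 [ 0.593 -0.134  0.582]
300 130 [ 0.78  -0.17   0.004]
300 170 [ 0.649 -0.172 -0.004]
```

View pics/t1.png

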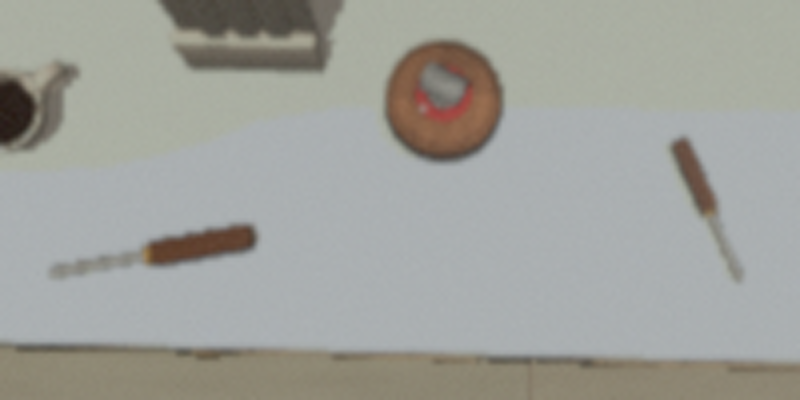

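Rod A, at (200,238), is about 160 mm long, so it is the larger one, with its tip to the left. The bore runs down and to the right in the image at about 30°. The washer's white dot is at about crop (424,108), or full-image (266,202).

```bash
cat >> h.py <<'E'
def avg(n,k=4):
    return np.mean([get_image(n)[0].astype(float) for _ in range(k)],0).astype(np.uint8)
def blob(m):
    m=m.astype(np.uint8); k,l,s,c=cv2.connectedComponentsWithStats(m,8)
    i=1+np.argmax(s[1:,4]); return l==i
def pca(m,w=None):
    v,u=np.nonzero(m); p=np.c_[u,v].astype(float); c=p.mean(0); e,V=np.linalg.eigh(np.cov((p-c).T)); a=V[:,1]; t=(p-c)@a
    return c,a,t.min(),t.max(),e
E
python3 - <<'E'
from h import *
im=avg('top'); cv2.imwrite('pics/avg.png',im)
hsv=cv2.cvtColor(im,cv2.COLOR_BGR2HSV)
r=hsv[225:250,165:230]
print('rod S');
S=hsv[...,1].astype(int);V=hsv[...,2].astype(int);H=hsv[...,0].astype(int)
m=np.zeros(S.shape,bool); m[225:250,165:230]=(S[225:250,165:230]>110)
m=blob(m); c,a,lo,hi,e=pca(m); print('handle',c,a,lo,hi,m.sum())
# weighted center of full rod line
A=onz('top',*c,.016); B=onz('top',*(c+a*10),.016); print('handle centre',A.round(4),'yaw',np.arctan2(*(B-A)[[1,0]]))
# bar: darker than bg
g=cv2.cvtColor(im,cv2.COLOR_BGR2GRAY).astype(int)
print(g[236:248,168:200])
print('eye gray');print(g[186:212,260:284]);print('S');print(S[186:212,260:284]);
E
```

```text
rod S
handle [208.77319588 235.95876289] [-0.98512525  0.17183784] -12.55336088275302 12.120672137761144 97
handle centre [0.4272 0.1068 0.016 ] yaw 1.7692057143549642
[[175 174 174 174 174 174 175 175 174 175 175 174 174 175 174 175 174 174
  175 174 175 174 173 173 173 172 168 149 134 102  76  73]
 [175 175 174 175 174 174 174 174 174 175 174 174 175 175 174 174 174 173
  172 173 172 172 167 163 161 162 157 137 123  95  74  71]
 [174 174 175 174 174 175 175 174 174 174 174 173 173 173 173 171 166 161
  160 161 162 160 150 143 139 141 141 133 125  99  75  72]
 [174 174 174 175 174 173 173 173 173 172 170 163 160 161 161 159 148 135
  135 139 144 144 139 135 136 141 143 138 127  97  76  72]
 [174 174 175 173 172 167 163 161 162 162 158 142 134 137 140 141 139 134
  134 140 145 144 139 136 137 146 148 143 130 106  86  80]
 [174 175 175 173 165 150 140 137 140 143 142 136 131 135 141 141 143 140
  138 142 150 149 146 146 151 164 167 164 151 137 127 122]
 [175 175 174 170 155 141 136 136 140 143 141 136 133 139 147 149 150 151
  149 157 166 168 168 167 169 173 174 173 170 167 165 164]
 
[... 5229 characters left out ...]
20 119 119 119 119 120 123 127 131 137 134 131 127 121 118 115 118
  119 121 119 114 111  97]
 [115 116 119 117 119 118 119 119 121 124 122 123 120 119 121 118 117 117
  119 119 116 116 106  62]
 [112 113 116 114 117 119 119 119 120 117 116 118 117 117 120 118 117 116
  119 117 113 109  87  17]
 [102 113 110 112 117 118 119 120 119 118 118 117 118 119 120 117 116 118
  114 117 112 101  50   2]
 [ 70  99 107 109 116 116 118 118 117 118 116 116 118 117 116 116 113 114
  114 112 104  68   5   7]
 [ 25  67 100 110 112 115 114 115 112 116 116 117 117 115 114 112 110 111
  109 103  71  13   7   9]
 [ 19  27  59  92 106 109 113 114 111 113 114 115 114 111 114 110 106 104
   92  67  18   6   9   9]]
```

```bash
python3 - <<'E'
from h import *
im=cv2.imread('pics/avg.png')
cv2.imwrite('pics/eye0.png',np.hstack([cv2.resize(im[185:215,256:286],(400,400),interpolation=cv2.INTER_CUBIC),cv2.resize(im[220:250,200:230],(400,400),interpolation=cv2.INTER_CUBIC)]))
E
```

```text
(no output)
```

View pics/eye0.png

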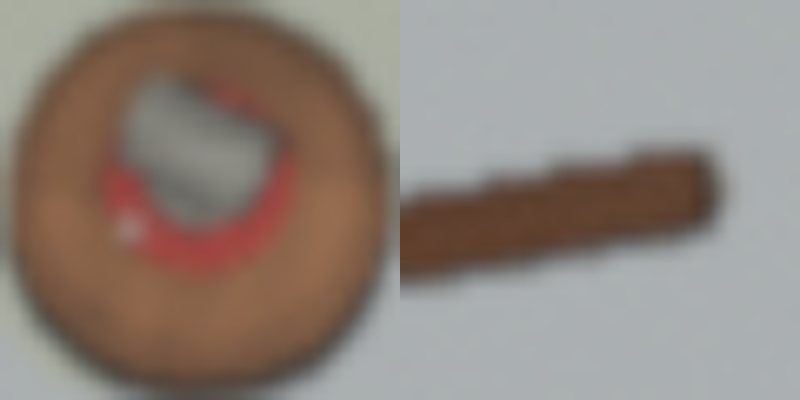

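```bash
python3 - <<'E'
from h import *
im=cv2.imread('pics/avg.png'); k=4
hsv=cv2.cvtColor(cv2.resize(im,None,fx=k,fy=k,interpolation=cv2.INTER_LINEAR),cv2.COLOR_BGR2HSV).astype(int)
f=lambda c:(np.asarray(c)+.5)/k-.5
def box(m,u0,u1,v0,v1):
    z=np.zeros_like(m); z[v0*k:v1*k,u0*k:u1*k]=m[v0*k:v1*k,u0*k:u1*k]; return blob(z)
m=box(hsv[...,1]<62,263,278,189,202); c,a,lo,hi,e=pca(m); c=f(c); print('strap',c,a,(hi-lo)/k,np.sqrt(e))
A=onz('top',*c,.084);B=onz('top',*(c+a*5),.084);print('strap centre',A,'yaw',np.arctan2(*(B-A)[[1,0]]),np.degrees(np.arctan2(*(B-A)[[1,0]])))
m=box(hsv[...,1]>132,262,280,188,208)
pts=cv2.findContours(m.astype(np.uint8),0,1)[0][0].reshape(-1,2)
h=cv2.convexHull(pts); (cx,cy),r=cv2.minEnclosingCircle(h); c=f((cx,cy)); print('washer',c,r/k,onz('top',*c,.048))
g=np.abs(cv2.cvtColor(cv2.resize(im,None,fx=k,fy=k,interpolation=cv2.INTER_LINEAR),cv2.COLOR_BGR2HSV)[...,1].astype(int))
m=box(hsv[...,1]>45,254,290,180,218); pts=cv2.findContours(m.astype(np.uint8),0,1)[0][0]; (cx,cy),r=cv2.minEnclosingCircle(pts);c=f((cx,cy)); print('block',c,r/k,onz('top',*c,.03),onz('top',*c,.045))
m=box(hsv[...,1]<115,263,267,199,204);c=f(pca(m)[0]);print('dot',c,onz('top',*c,.048))
for z in(.5,):print(proj('top',np.array([.538,-.082,.081])), proj('scene',np.array([.42,.107,.01])),proj('scene',np.array([.54,-.08,.08])))
# rod whole
g=cv2.cvtColor(im,cv2.COLOR_BGR2GRAY)
m=blob((g<160)&(np.indices(g.shape)[1]>160)&(np.indices(g.shape)[1]<235)&(np.indices(g.shape)[0]>222)&(np.indices(g.shape)[0]<255)); c,a,lo,hi,e=pca(m); print('rod',c,a,lo,hi,[onz('top',*(c+a*t),.012).round(4) for t in(lo,hi)])
E
```

```text
strap [270.13930163 195.87147103] [-0.81030521 -0.58600808] 11.429156887257207 [ 9.16765222 12.01905743]
strap centre [ 0.54328142 -0.07955457  0.084     ] yaw 0.9593427826072634 54.96629254973263
washer [272.  200.5] 6.346776008605957 [ 0.53659559 -0.08508692  0.048     ]
block [270.45770264 199.32354736] 14.699970245361328 [ 0.54372434 -0.08008946  0.03      ] [ 0.54072416 -0.08027486  0.045     ]
dot [264.89038462 201.92307692] [ 0.5316787  -0.06362072  0.048     ]
(np.float64(270.9289715433152), np.float64(197.84860324706005)) (np.float64(259.80953178400057), np.float64(262.7501321247687)) (np.float64(275.9897576449334), np.float64(203.00609036808427))
rod [202.84939759 237.05722892] [-0.98260494  0.18570821] -21.72185526408859 31.416391733314157 [array([0.4378, 0.0603, 0.012 ]), array([0.4034, 0.2197, 0.012 ])]
```

```bash
cat >> h.py <<'E'
def goal(p,yaw):  # yaw = world heading of tool x, tool z down
    return np.asarray(p,float), R.from_matrix(np.c_[[np.cos(yaw),np.sin(yaw),0],[np.sin(yaw),-np.cos(yaw),0],[0,0,-1]])
def delta(p,yaw,p0=None,r0=None):
    o=get_obs(); P,Q=goal(p,yaw)
    p0=o['tool_pos'] if p0 is None else np.asarray(p0); r0=R.from_rotvec(o['tool_rot']) if r0 is None else r0
    d=r0.inv().apply(P-p0)*100; w=(r0.inv()*Q).as_rotvec()
    print('delta cm',d.round(2),'rot',w.round(4),'rows',max(np.linalg.norm(d)/4.17,np.linalg.norm(w)/.125).round(1))
def yaw():
    x=R.from_rotvec(get_obs()['tool_rot']).as_matrix()[:,0]; return np.arctan2(x[1],x[0])
E
python3 - <<'E'
from h import *
print('yaw',yaw(),get_obs()['q'])
for y in (1.783,1.783-np.pi): delta([.428,.104,.30],y)
E
```

```text
yaw 2.735767157554467 [ 1.04596438e+00  5.28523680e-02  1.61319726e+00 -3.43233873e-05
  1.47595168e+00 -1.19003201e-01]
delta cm [-35.22 -36.04  10.46] rot [-4.000e-04  2.000e-04  9.528e-01] rows 12.3
delta cm [-35.22 -36.04  10.46] rot [-2.0000e-04 -5.0000e-04 -2.1888e+00] rows 17.5
```

Request:
arm_command([
  [[-35.2, -36.0, 10.5, 0, 0, 0.953], [-35.2, -36.0, 10.5, 0, 0, 0.953], [-35.2, -36.0, 10.5, 0, 0, 0.953], [-35.2, -36.0, 10.5, 0, 0, 0.953], [-35.2, -36.0, 10.5, 0, 0, 0.953], [-35.2, -36.0, 10.5, 0, 0, 0.953], [-35.2, -36.0, 10.5, 0, 0, 0.953], [-35.2, -36.0, 10.5, 0, 0, 0.953], [-35.2, -36.0, 10.5, 0, 0, 0.953], [-35.2, -36.0, 10.5, 0, 0, 0.953], [-35.2, -36.0, 10.5, 0, 0, 0.953], [-35.2, -36.0, 10.5, 0, 0, 0.953]],
], gripper=-0.2, force=70)

```text
t: 1.35
tool_pos: [0.4231, 0.1157, 0.3027]
tool_rot: [1.973, 2.443, 0.002]
contact_force: [0.8, 0.8, -0.3]
opening: 0.0512
grip_force: 0.0
```

```bash
python3 - <<'E'
from h import *
delta([.428,.104,.177],1.783)
im=avg('top',2);im2=avg('scene',2)
cv2.imwrite('pics/a1.png',np.hstack([cv2.resize(im[160:270,150:290],(400,314)),im2[100:414,100:500]]))
print(get_obs()['opening'],get_obs()['tool_pos'],get_obs()['t'])
E
```

```text
delta cm [-1.24  0.21 12.57] rot [ 0.0014  0.0001 -0.0001] rows 3.0
0.051145592381935015 [0.42320932 0.1165251  0.30249677] 1.55
```

View pics/a1.png

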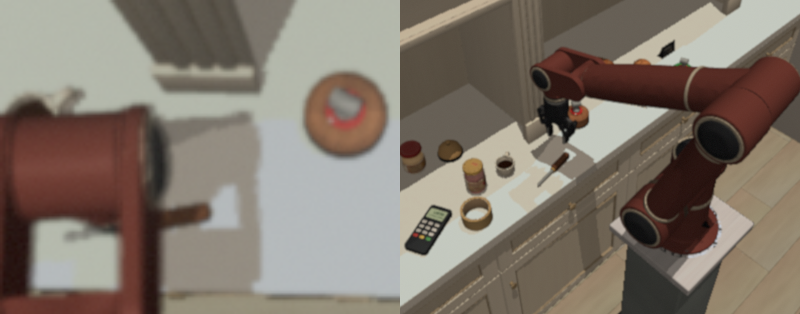

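The scene crop shows the gripper above the rod, with the rod handle at crop (560,160) and tip at (540,185), and the block at (577,117) partly behind the gripper. I'll cross-check the handle position in this view.

```bash
python3 - <<'E'
from h import *
im=avg('scene',2);hsv=cv2.cvtColor(im,cv2.COLOR_BGR2HSV)
m=np.zeros(hsv.shape[:2],bool); m[245:280,238:275]=hsv[245:280,238:275,1]>110
m=blob(m);c,a,lo,hi,e=pca(m);print(c,a,lo,hi,m.sum())
for z in(.012,.016):print([onz('scene',*(c+a*t),z).round(4) for t in(lo,(lo+hi)/2,hi)])
E
```

```text
[259.5045045  261.83783784] [-0.68226809  0.73110208] -10.844196951552604 10.405189612054292 111
[array([0.4314, 0.0647, 0.012 ]), array([0.4225, 0.1054, 0.012 ]), array([0.4138, 0.1449, 0.012 ])]
[array([0.4287, 0.0671, 0.016 ]), array([0.4198, 0.1077, 0.016 ]), array([0.4111, 0.1471, 0.016 ])]
```

Request:
arm_command([
  [[-1.1, -0.05, 4, 0, 0, 0], [-1.1, -0.05, 7, 0, 0, 0], [-1.1, -0.05, 10, 0, 0, 0], [-1.1, -0.05, 11.5, 0, 0, 0], [-1.1, -0.05, 12.4, 0, 0, 0], [-1.1, -0.05, 12.4, 0, 0, 0], [-1.1, -0.05, 12.4, 0, 0, 0]],
])

```text
t: 2.23
tool_pos: [0.425, 0.1077, 0.1792]
tool_rot: [1.971, 2.446, 0.001]
contact_force: [0.5, -0.3, 0.6]
opening: 0.0512
grip_force: 0.0
```

Request:
arm_command([
  [[0, 0, 0, 0, 0, 0], [0, 0, 0, 0, 0, 0], [0, 0, 0, 0, 0, 0], [0, 0, 0, 0, 0, 0], [0, 0, 0, 0, 0, 0], [0, 0, 0, 0, 0, 0]],
], gripper=1)

```text
t: 2.73
tool_pos: [0.4259, 0.1069, 0.1806]
tool_rot: [1.973, 2.442, 0.004]
contact_force: [-0.8, 0.4, 5.7]
opening: 0.0183
grip_force: 71.5
```

Request:
arm_command([
  [[0, 0, -2, 0, 0, 0], [0, 0, -5, 0, 0, 0], [0, 0, -9, 0, 0, 0], [0, 0, -13, 0, 0, 0], [0, 0, -14, 0, 0, 0], [0, 0, -14, 0, 0, 0]],
])

```text
t: 3.23
tool_pos: [0.4261, 0.1068, 0.3235]
tool_rot: [1.97, 2.438, 0.01]
contact_force: [0.4, 0.0, -1.0]
opening: 0.0185
grip_force: 70.6
```

```bash
python3 - <<'E'
from h import *
o=get_obs();print(o['contact_force'],o['opening'],o['tool_pos'],yaw())
delta([.458,-.211,.32],1.02)
E
```

```text
[ 0.36421307  0.02521463 -1.0349032 ] 0.01850366498054219 [0.42606202 0.10677905 0.32347712] 1.7826773182951654
delta cm [-31.74  -3.56   0.36] rot [ 0.0095 -0.0023  0.7627] rows 7.7
```

Request:
arm_command([
  [[-31.7, -3.6, 0.4, 0, 0, 0.763], [-31.7, -3.6, 0.4, 0, 0, 0.763], [-31.7, -3.6, 0.4, 0, 0, 0.763], [-31.7, -3.6, 0.4, 0, 0, 0.763], [-31.7, -3.6, 0.4, 0, 0, 0.763], [-31.7, -3.6, 0.4, 0, 0, 0.763], [-31.7, -3.6, 0.4, 0, 0, 0.763], [-31.7, -3.6, 0.4, 0, 0, 0.763], [-31.7, -3.6, 0.4, 0, 0, 0.763], [-31.7, -3.6, 0.4, 0, 0, 0.763]],
])

```text
t: 4.07
tool_pos: [0.4555, -0.2118, 0.3118]
tool_rot: [-2.74, -1.527, 0.003]
contact_force: [0.6, -0.5, -0.9]
opening: 0.0183
grip_force: 70.5
```

```bash
python3 - <<'E'
from h import *
o=get_obs();print(o['contact_force'],o['opening'],o['tool_pos'],yaw(),o['q'])
im=avg('top',4);im2=avg('scene',4);cv2.imwrite('pics/bt.png',im);cv2.imwrite('pics/bs.png',im2)
f=lambda i,u,v,w,h:cv2.resize(i[v:v+h,u:u+w],(400,400),interpolation=cv2.INTER_CUBIC)
u,v=map(int,proj('scene',np.array([.54,-.09,.08])));print(u,v)
cv2.imwrite('pics/b.png',np.hstack([f(im,245,170,100,100),f(im2,u-35,v-35,70,70)]))
E
```

```text
[ 0.6367533  -0.5343874  -0.89041521] 0.01827568503112273 [ 0.45547449 -0.21179553  0.31184179] 1.0167800060877974 [-5.83564871e-01 -1.68009258e-01  1.98323981e+00  2.26526382e-04
  1.33119408e+00 -2.96037147e-02]
278 201
```

View pics/b.png

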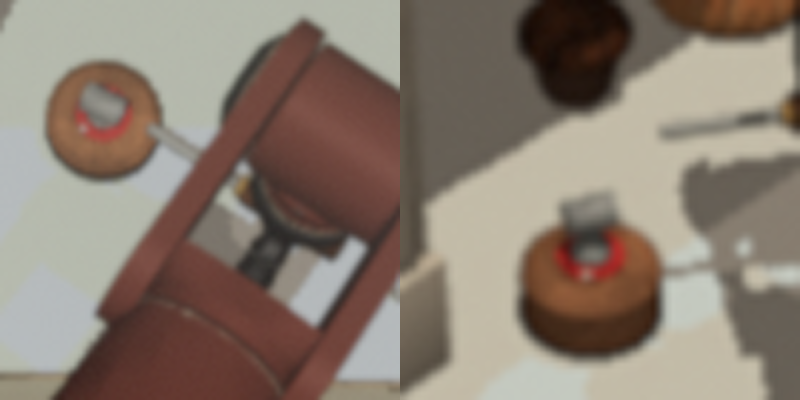

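The top crop (4x, origin (245,170)) shows the held bar's tip at (150,126) and ferrule at (240,185). The scene crop (5.7x, origin (243,166)) shows the eye strap at (590,213), the dot at (586,272), and the bar tip at (660,133) with its ferrule at (787,115). I'll triangulate these.

```bash
cat >> h.py <<'E'
def tri(a,b):
    (o1,d1),(o2,d2)=ray('top',*a),ray('scene',*b)
    s=np.linalg.lstsq(np.c_[d1,-d2],o2-o1,rcond=None)[0]; p,q=o1+d1*s[0],o2+d2*s[1]
    return (p+q)/2,np.linalg.norm(p-q)
T=lambda u,v:(245+u/4-.5,170+v/4-.5)
S=lambda u,v:(243+(u-400)/(400/70)-.5,166+v/(400/70)-.5)
E
python3 - <<'E'
from h import *
im=cv2.imread('pics/bt.png');im2=cv2.imread('pics/bs.png')
t,e=tri(T(151,127),S(660,133));f,e2=tri(T(240,184),S(787,115));print('tip',t.round(4),e,'ferr',f.round(4),e2,np.linalg.norm(t-f))
d=t-f;print('rodyaw',np.arctan2(d[1],d[0]),'pitch',np.arcsin(d[2]/np.linalg.norm(d)))
k=4
def strap(im,n,u0,u1,v0,v1,thr):
    hs=cv2.cvtColor(cv2.resize(im,None,fx=k,fy=k),cv2.COLOR_BGR2HSV)[...,1]
    m=np.zeros(hs.shape,bool);m[v0*k:v1*k,u0*k:u1*k]=hs[v0*k:v1*k,u0*k:u1*k]<thr
    m=blob(m);c,a,lo,hi,ee=pca(m);return (c+.5)/k-.5,a,m
ct,_,_=strap(im,'top',263,278,189,202,62)
g=cv2.cvtColor(im2,cv2.COLOR_BGR2GRAY);print(ct);print(g[196:214,268:286]);print(cv2.cvtColor(im2,cv2.COLOR_BGR2HSV)[196:214,268:286,1])
print('eye',tri(ct,S(590,213)),proj('scene',np.array([.542,-.08,.081])),S(590,213))
print('dot',onz('scene',*S(586,272),.048),onz('top',264.9,201.9,.048))
E
```

```text
tip [ 0.5168 -0.1149  0.1393] 0.0008019172364523527 ferr [ 0.4758 -0.1788  0.1416] 0.0052670479824455056 0.07605263631540708
rodyaw 1.0002548561909155 pitch -0.02955618606723877
[270.11137396 195.87026874]
[[187 188 188 187 187 187 187 187 187 187 187 187 187 187 186 186 187 187]
 [187 187 187 187 187 186 187 186 187 186 187 187 186 186 186 185 186 186]
 [187 188 188 187 187 187 186 185 183 184 182 179 183 186 187 186 186 186]
 [188 188 187 185 185 185 182 172 167 164 161 160 170 182 186 186 186 186]
 [187 187 184 174 169 166 158 146 140 140 139 144 160 179 186 187 186 186]
 [188 186 172 147 138 136 132 128 133 139 141 140 155 177 186 187 186 187]
 [188 185 162 122 115 123 126 130 137 140 138 133 142 167 183 187 187 187]
 [188 186 165 120 106 117 125 127 128 125 123 116 123 153 177 186 187 187]
 [186 181 161 118  94 104 112 112 108 104  99  93  99 130 161 178 185 186]
 [168 154 129  98  78  86  90  87  82  78  76  75  82 103 129 153 169 180]
 [131 108  90  74  64  66  66  63  60  58  60  67  79  88 101 118 137 160]
 [ 95  83  75  63  53  53  53  53  54  53  52  61  75  88  96 105 111
[... 1357 characters left out ...]
 [153 158 163 176 163  96  43  28  26  23  53 145 188 184 166 155 154 136]
 [155 160 177 198 167  71  25  23  26  24  25 109 181 191 172 155 155 154]
 [155 159 186 202 178  82  32  23  24  22  32 106 180 193 176 157 152 155]
 [152 159 185 197 192 131  70  44  38  42  73 144 189 194 174 157 153 153]
 [151 154 169 190 202 185 147 112 114 124 154 186 196 190 166 154 153 151]
 [153 153 158 176 192 193 157 119 136 174 193 194 189 173 158 153 153 153]]
eye (array([ 0.54324507, -0.08018681,  0.07923328]), np.float64(0.0025511694532108944)) (np.float64(275.5957331065056), np.float64(202.51715278572505)) (275.75, 202.775)
dot [ 0.52969727 -0.06543971  0.048     ] [ 0.5317507  -0.06364793  0.048     ]
```

```bash
python3 - <<'E'
from h import *
E=np.array([.543,-.08,.0925])
for y in(.95,1.02,1.08,1.15):
    d=.016*np.array([np.cos(y),np.sin(y),0])
    for n in('scene','top'):
        a,b=np.array(proj(n,E-d)),np.array(proj(n,E+d)); print(y,n,a.round(2),b.round(2),np.degrees(np.arctan2(*(b-a)[::-1])).round(1))
im2=cv2.imread('pics/bs.png');g=cv2.cvtColor(im2,cv2.COLOR_BGR2GRAY).astype(float)
for u in range(271,281):  # top edge crossing at half level
    c=g[194:206,u]; i=np.argmax(c<158); print(u,194+i-1+(c[i-1]-158)/(c[i-1]-c[i]))
im=cv2.imread('pics/avg.png');s=cv2.cvtColor(im,cv2.COLOR_BGR2HSV)[...,1].astype(float)
for u in range(267,277):
    c=s[186:200,u]; i=np.argmax(c<62); print(u,186+i-1+(c[i-1]-62)/(c[i-1]-c[i]))
E
```

```text
0.95 scene [279.92 199.49] [270.82 200.36] 174.5
0.95 top [274.63 198.59] [265.91 192.16] -143.6
1.02 scene [279.86 199.28] [270.87 200.57] 171.8
1.02 top [274.85 198.29] [265.69 192.47] -147.6
1.08 scene [279.8  199.11] [270.94 200.75] 169.5
1.08 top [275.02 198.01] [265.52 192.74] -151.0
1.15 scene [279.7 198.9] [271.03 200.96] 166.7
1.15 top [275.2  197.68] [265.34 193.08] -155.0
271 200.59259259259258
272 200.3548387096774
273 200.26666666666668
274 200.0
275 199.53846153846155
276 199.33333333333334
277 199.25
278 199.13636363636363
279 199.125
280 200.4
267 190.390243902439
268 190.4
269 190.62
270 191.14634146341464
271 191.85
272 192.58928571428572
273 193.04651162790697
274 193.4
275 185.85714285714286
276 185.77777777777777
```

```bash
python3 - <<'E'
from h import *
delta([.476,-.2082,.252],1.09)
E
```

```text
delta cm [1.17 1.59 6.26] rot [ 0.0001 -0.     -0.0688] rows 1.6
```

Request:
arm_command([
  [[0.4, 0.5, 2, 0, 0, -0.023], [0.8, 1.0, 4, 0, 0, -0.046], [1.2, 1.6, 6.1, 0, 0, -0.069], [1.2, 1.6, 6.1, 0, 0, -0.069], [1.2, 1.6, 6.1, 0, 0, -0.069], [1.2, 1.6, 6.1, 0, 0, -0.069]],
])

```text
t: 4.97
tool_pos: [0.4765, -0.2088, 0.2547]
tool_rot: [2.686, 1.627, 0.001]
contact_force: [-0.6, -0.1, -1.2]
opening: 0.0183
grip_force: 70.5
```

```bash
python3 - <<'E'
from h import *
im=avg('top',3);im2=avg('scene',3);cv2.imwrite('pics/ct.png',im);cv2.imwrite('pics/cs.png',im2)
f=lambda i,u,v,w,h:cv2.resize(i[v:v+h,u:u+w],(400,400),interpolation=cv2.INTER_CUBIC)
cv2.imwrite('pics/c.png',np.hstack([f(im,255,180,50,50),f(im2,262,182,50,50)]))
o=get_obs();print(o['tool_pos'],yaw(),o['t'],o['contact_force'])
E
```

```text
[ 0.47636837 -0.20910653  0.25471258] 1.0885429841839982 5.2667 [-0.49867158 -0.26465918 -0.66157475]
```

View pics/c.png

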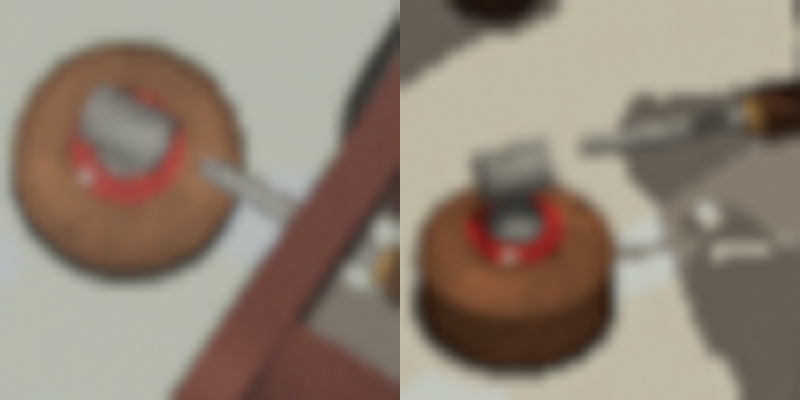

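The top crop (8x, origin (255,180)) shows the bar tip at (203,168), pointing at the strap centre at about (127,128). The scene crop (8x, origin (262,182)) shows the tip at (581,149), the ferrule at (745,118), and the strap at (513,170). The rod looks a little high there, so I'll measure it.

```bash
python3 - <<'E'
from h import *
T=lambda u,v:(255+u/8-.5,180+v/8-.5)
S=lambda u,v:(262+(u-400)/8-.5,182+v/8-.5)
print('tip',tri(T(203,169),S(581,149)),'ferrule',tri(T(383,262),S(742,118)))
o,d=ray('top',*T(203,169))
iT=lambda p:((p[0]+.5-255)*8,(p[1]+.5-180)*8);iS=lambda p:((p[0]+.5-262)*8+400,(p[1]+.5-182)*8)
for nm,X in (('eye',[.543,-.08,.081]),('tipPred',[.529,-.1065,.081]),('top of ring',[.543,-.08,.0925]),('mouth',[.543-.0075,-.08-.0141,.081])):
  X=np.array(X);print(nm,np.round(iT(proj('top',X)),1),np.round(iS(proj('scene',X)),1))
# bar centreline columns in scene
g=cv2.cvtColor(cv2.imread('pics/cs.png'),cv2.COLOR_BGR2GRAY);print(g[194:206,276:308])
E
```

```text
tip (array([ 0.52960742, -0.10887799,  0.08250835]), np.float64(0.0009184410517704949)) ferrule (array([ 0.49656207, -0.17584332,  0.08091217]), np.float64(0.0013447313509411204))
eye [126.4 133.4] [511.2 167. ]
tipPred [197.2 172.3] [577.  154.5]
top of ring [126.1 127. ] [511.  147.4]
mouth [164.  154.2] [546.4 160.4]
[[185 185 185 185 185 185 184 184 184 185 185 185 186 182 161 129 112 117
  133 125 112 110 109 109 107 106 106 100  92  91  74  55]
 [185 185 185 185 185 185 184 185 185 185 186 186 185 175 138 104  94  95
  101  98  96  95  93  90  85  84  89 101 106 109  89  61]
 [184 185 185 185 185 184 184 183 185 185 185 185 181 159 121  99  98 100
   98 101 105 104  92  80  73  73  82 105 113 107  90  61]
 [185 184 185 184 184 184 184 184 184 183 182 181 173 140 113 109 117 121
  120 116 116 111  90  72  67  69  76  92  95  88  81  57]
 [181 180 180 176 179 183 183 183 177 170 166 164 159 137 122 122 126 129
  127 117 111 103  85  73  74  78  82  85  82  77  73  56]
 [164 162 158 157 167 180 184 180 161 145 139 136 135 128 119 112 107 105
  101  97  94  90  85  82  86  91  92  92  92  90  91  79]
 [138 137 138 141 158 177 185 177 150 127 120 121 121 111  99  92  89  87
   87  90  93  92  93  92  93  95  95  96 100 107 114 110]
 [132 137 139 139 153 174 183 181 162 147 144 148 148 132 107  93  92  92
   93  94  95  96  95  94  93  94  98 106 110 118 124 123]
 [135 138 137 131 140 165 180 183 180 178 177 179 178 165 126  98  94  95
   95  95  95  95  95  95  97  99 107 117 122 124 125 126]
 [127 124 120 114 121 150 175 183 185 185 185 185 186 176 138 103  94  94
   95  95  95  94  95  98 105 111 119 124 125 125 124 125]
 [108 102  98  92  97 127 159 176 183 184 185 184 185 181 156 122 100  94
   94  94  95  97  99 107 117 122 125 125 125 125 126 125]
 [ 81  76  75  74  81 100 127 150 167 177 183 185 185 185 177 153 122 100
   94  94  98 105 111 118 124 125 125 125 126 124 125 125]]
```

Request:
arm_command([
  [[0, -0.12, 0.13, 0, 0, 0], [0.5, -0.12, 0.13, 0, 0, 0], [1.0, -0.12, 0.13, 0, 0, 0], [1.5, -0.12, 0.13, 0, 0, 0], [1.8, -0.12, 0.13, 0, 0, 0], [2.1, -0.12, 0.13, 0, 0, 0], [2.4, -0.12, 0.13, 0, 0, 0], [2.4, -0.12, 0.13, 0, 0, 0]],
])

```text
t: 5.93
tool_pos: [0.4866, -0.1866, 0.2522]
tool_rot: [2.687, 1.627, 0.001]
contact_force: [1.9, -0.5, -3.0]
opening: 0.018
grip_force: 70.3
```

```bash
python3 - <<'E'
from h import *
im2=avg('scene',2)
o=get_obs();print(o['tool_pos'],yaw(),o['t'],o['contact_force'],o['wrist_torque'])
g=cv2.cvtColor(im2,cv2.COLOR_BGR2GRAY);print(g[196:210,266:296])
E
```

```text
[ 0.48647095 -0.18680151  0.25222277] 1.0887143236929833 6.0333 [ 2.49316715  0.42615684 -2.97519889] [-0.08612286 -0.32813816 -0.20350756]
[[186 186 186 186 186 185 185 187 187 186 186 185 187 187 187 186 183 162
  129 111 110 119 137 127 114 110 111 109 100  93]
 [187 187 186 187 186 187 186 185 186 186 186 187 186 186 186 186 178 142
  105  94  93 100 115 107  96  95  94  92  89  86]
 [187 186 186 186 187 187 187 187 186 184 183 183 180 178 182 186 177 136
  100  93  96 104 113 108 103 100  91  84  77  74]
 [186 186 187 187 186 185 185 184 180 171 166 163 158 155 167 181 176 138
  106 101 108 118 124 119 116 110  89  73  70  69]
 [186 186 187 186 183 174 167 165 158 145 138 133 129 129 147 167 167 143
  123 115 119 128 129 122 118 108  89  75  71  74]
 [185 186 187 185 171 145 137 135 130 126 124 124 125 125 135 147 147 136
  128 116 110 109 104 101 102  96  87  84  84  85]
 [185 186 187 184 161 121 114 123 125 124 125 124 123 121 122 126 125 115
  103  99  94  90  88  89  95  96  93  93  94  95]
 [186 187 188 185 164 120 106 116 122 119 118 116 112 108 109 122 134 126
  103  92  93  94  93  93  98 102  99  97  96  96]
 [187 187 184 180 161 117  95 104 107 106 101  98  94  89  94 122 150 152
  124 101  95  96  95  96 104 121 112  98  95  95]
 [186 181 168 154 129  97  79  85  87  84  79  76  74  74  82 103 130 144
  131 108  96  96  95  96 105 127 117 101  95  95]
 [174 156 130 107  90  75  62  65  67  61  59  58  61  68  76  87  99 115
  118 104  95  95  96  95  98 108 112 105  98 100]
 [144 115  94  82  75  62  54  54  53  53  56  53  53  57  65  74  80  88
   92  87  86  92  95  95  95 101 111 108 107 112]
 [111  87  82  79  69  52  43  49  55  62  65  65  61  55  56  64  72  81
   86  85  83  87  93  95  96  96 103 115 125 128]
 [ 91  83  81  79  68  49  42  52  68  87  96  95  88  74  65  71  78  88
   95  95  89  86  94  97  97  96 105 136 154 154]]
```

Request:
arm_command([
  [[0, 0.06, 0.1, 0, 0, 0], [0.3, 0.06, 0.13, 0, 0, 0], [0.6, 0.06, 0.13, 0, 0, 0], [0.9, 0.06, 0.13, 0, 0, 0], [1.2, 0.06, 0.13, 0, 0, 0], [1.5, 0.06, 0.13, 0, 0, 0], [1.5, 0.06, 0.13, 0, 0, 0]],
])

```text
t: 6.62
tool_pos: [0.494, -0.1736, 0.2511]
tool_rot: [-2.687, -1.628, -0.0]
contact_force: [0.6, 0.2, -0.7]
opening: 0.018
grip_force: 70.5
```

```bash
python3 - <<'E'
from h import *
o=get_obs();print(o['tool_pos'],yaw(),o['t'],o['contact_force'],o['wrist_torque'])
E
```

```text
[ 0.49397863 -0.17357655  0.25109654] 1.0894327471943805 6.6167 [ 0.6105586   0.2223827  -0.71361477] [0.01682984 0.03757578 0.0053366 ]
```

Request:
arm_command([
  [[0.4, 0, 0, 0, 0, 0], [0.8, 0, 0, 0, 0, 0], [1.2, 0, 0, 0, 0, 0], [1.6, 0, 0, 0, 0, 0], [2.0, 0, 0, 0, 0, 0], [2.4, 0, 0, 0, 0, 0], [2.8, 0, 0, 0, 0, 0], [3.0, 0, 0, 0, 0, 0], [3.0, 0, 0, 0, 0, 0]],
])

```text
t: 7.37
tool_pos: [0.5079, -0.1471, 0.251]
tool_rot: [-2.687, -1.628, -0.0]
contact_force: [-0.4, 0.0, -1.2]
opening: 0.0183
grip_force: 70.5
```

```bash
python3 - <<'E'
from h import *
o=get_obs();print(o['tool_pos'],yaw(),o['t'],o['contact_force'],o['wrist_torque'])
im2=avg('scene',2);im=avg('top',2)
f=lambda i,u,v,w,h:cv2.resize(i[v:v+h,u:u+w],(400,400),interpolation=cv2.INTER_CUBIC)
cv2.imwrite('pics/d.png',np.hstack([f(im,245,170,70,70),f(im2,250,172,70,70)]))
E
```

```text
[ 0.50785548 -0.14705511  0.25100737] 1.0894574281271703 7.3667 [-0.44439958  0.01474882 -1.19738716] [-0.05503758 -0.05336896 -0.04603797]
```

View pics/d.png

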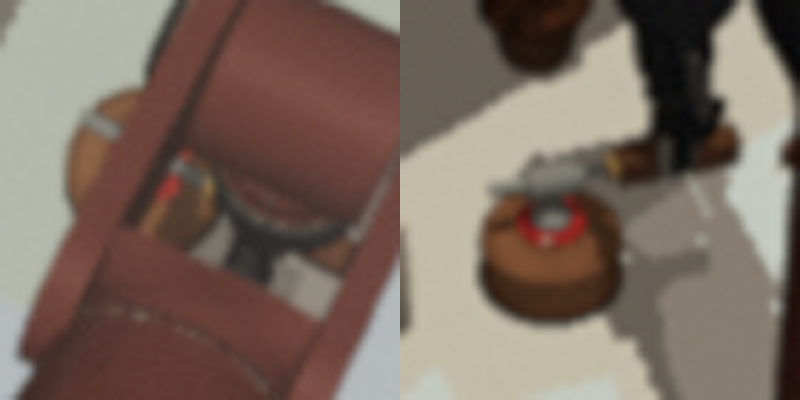

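The rod is through the eye, with its tip at scene crop (490,188) and the washer dot visible at (547,240). Now I'll turn about the eye axis, which is 7.56 cm ahead of the tool.

Request:
arm_command([
  [[0.01, -0.38, 0, 0, 0, 0.05], [0.04, -0.755, 0, 0, 0, 0.1], [0.085, -1.13, 0, 0, 0, 0.15], [0.15, -1.5, 0, 0, 0, 0.2], [0.235, -1.87, 0, 0, 0, 0.25], [0.34, -2.235, 0, 0, 0, 0.3], [0.46, -2.59, 0, 0, 0, 0.35], [0.6, -2.945, 0, 0, 0, 0.4], [0.75, -3.29, 0, 0, 0, 0.45], [0.925, -3.625, 0, 0, 0, 0.5], [1.115, -3.95, 0, 0, 0, 0.55], [1.32, -4.27, 0, 0, 0, 0.6]],
])

```text
t: 8.57
tool_pos: [0.4757, -0.1158, 0.2509]
tool_rot: [-3.048, -0.756, 0.0]
contact_force: [0.3, 1.0, -1.0]
opening: 0.0184
grip_force: 70.5
```

```bash
cat >> h.py <<'E'
def mom(e=(.543,-.08)):
    o=get_obs();r=o['tool_pos'][:2]-np.array(e);F=o['contact_force'];Mz=o['wrist_torque'][2]
    dist=np.linalg.norm(r); print('t',o['t'],'pos',o['tool_pos'].round(4),'yaw',round(yaw(),4),'az',round(np.arctan2(-r[1],-r[0]),4),'dist',dist.round(4),'F',F.round(2),'Mw',o['wrist_torque'].round(3),'M_eye',round(Mz+r[0]*F[1]-r[1]*F[0],3))
E
python3 - <<'E'
from h import *
mom()
im2=avg('scene',2);im=avg('top',2);cv2.imwrite('pics/e2.png',im2);cv2.imwrite('pics/e1.png',im)
mom()
E
```

```text
t 8.5667 pos [ 0.4757 -0.1158  0.2509] yaw 0.4864 az 0.4887 dist 0.0763 F [ 0.28  0.96 -0.96] Mw [0.237 0.001 0.113] M_eye 0.059
t 8.7667 pos [ 0.4758 -0.116   0.2509] yaw 0.4902 az 0.4917 dist 0.0762 F [-0.15  1.37 -1.58] Mw [0.197 0.118 0.136] M_eye 0.038
```

Request:
arm_command([
  [[0.003, -0.227, 0, 0, 0, 0.03], [0.014, -0.453, 0, 0, 0, 0.06], [0.031, -0.679, 0, 0, 0, 0.09], [0.054, -0.905, 0, 0, 0, 0.12], [0.085, -1.13, 0, 0, 0, 0.15]],
])

```text
t: 9.18
tool_pos: [0.4713, -0.1055, 0.2508]
tool_rot: [-3.096, -0.53, 0.001]
contact_force: [-1.0, 1.2, -1.9]
opening: 0.0183
grip_force: 70.5
```

```bash
python3 -c "
from h import *
mom()"
```

```text
t 9.1833 pos [ 0.4713 -0.1055  0.2508] yaw 0.3393 az 0.3421 dist 0.0761 F [-0.95  1.21 -1.89] Mw [0.248 0.096 0.509] M_eye 0.398
```

Request:
arm_command([
  [[0.003, -0.19, 0, 0, 0, 0.025], [0.01, -0.38, 0, 0, 0, 0.05], [0.02, -0.565, 0, 0, 0, 0.075]],
])

```text
t: 9.43
tool_pos: [0.4696, -0.1001, 0.2508]
tool_rot: [-3.113, -0.415, 0.002]
contact_force: [-1.2, 1.3, -1.1]
opening: 0.0183
grip_force: 70.6
```

```bash
python3 -c "
from h import *
mom()"
```

```text
t 9.4333 pos [ 0.4696 -0.1001  0.2508] yaw 0.265 az 0.2673 dist 0.0761 F [-1.19  1.33 -1.06] Mw [0.353 0.088 0.525] M_eye 0.404
```

Torque has already plateaued at about 0.4 Nm, so the eye is home. I'll stop here and measure the washer dot.

```bash
python3 - <<'E'
from h import *
im2=avg('scene',6);cv2.imwrite('pics/f2.png',im2)
c0=np.array([.543,-.08,.048])
print('centre px',proj('scene',c0))
f=lambda i:cv2.resize(i[195:225,262:292],(400,400),interpolation=cv2.INTER_CUBIC)
e=cv2.imread('pics/e2.png')
cv2.imwrite('pics/g.png',np.hstack([f(e),f(im2)]))
E
```

```text
centre px (np.float64(275.4726888605654), np.float64(209.29870207949153))
```

View pics/g.png

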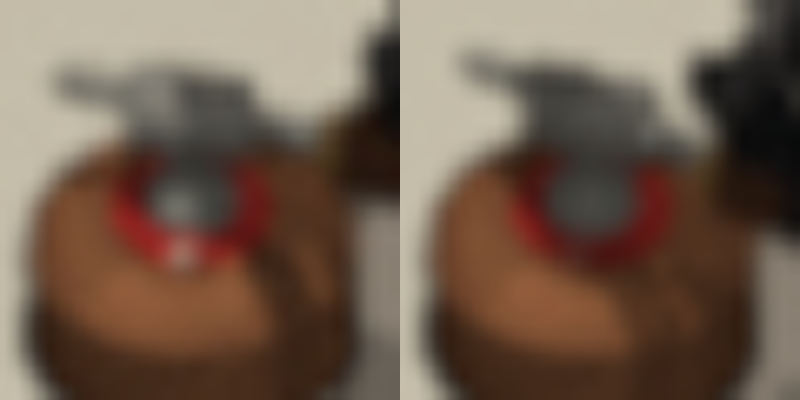

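The left crop, before home, has the dot at (181,252). In the right crop, the dot is in the arm's shadow at about (577,250), i.e. 177, so it has moved slightly left. I'll quantify that with a G/R ratio centroid.

```bash
cat >> h.py <<'E'
def dot(im,box=(271,280,211,216),n='scene'):
    u0,u1,v0,v1=box; a=im[v0:v1,u0:u1].astype(float); r=(a[...,1]+a[...,0])/2/np.maximum(a[...,2],1)
    return r
E
python3 - <<'E'
from h import *
np.set_printoptions(linewidth=160,precision=2,suppress=True)
for f in('bs','cs','e2','f2'):
    r=dot(cv2.imread(f'pics/{f}.png'),(268,284,209,218)); print(f);print(r)
c=np.array([.543,-.08,.048])
p0=onz('scene',275.1,213.4,.048);print(p0)
for w in range(0,16,2):
    a=np.radians(-w);q=p0-c;q=np.array([q[0]*np.cos(a)-q[1]*np.sin(a),q[0]*np.sin(a)+q[1]*np.cos(a),0])+c;print(w,np.round(proj('scene',q),2),np.round(proj('top',q),2))
E
```

```text
bs
[[0.51 0.48 0.38 0.26 0.37 0.75 0.94 0.94 0.94 0.94 0.93 0.6  0.3  0.28 0.4  0.5 ]
 [0.51 0.47 0.32 0.23 0.32 0.71 0.91 0.94 0.95 0.95 0.91 0.61 0.31 0.26 0.38 0.49]
 [0.52 0.48 0.34 0.25 0.26 0.51 0.75 0.86 0.89 0.87 0.75 0.45 0.27 0.26 0.39 0.49]
 [0.52 0.51 0.42 0.29 0.22 0.29 0.45 0.59 0.58 0.54 0.41 0.28 0.24 0.29 0.44 0.51]
 [0.52 0.52 0.49 0.39 0.28 0.26 0.41 0.58 0.5  0.34 0.26 0.26 0.3  0.4  0.49 0.52]
 [0.52 0.52 0.52 0.48 0.41 0.36 0.48 0.66 0.55 0.36 0.32 0.37 0.43 0.49 0.51 0.51]
 [0.52 0.52 0.52 0.52 0.51 0.48 0.5  0.56 0.52 0.46 0.46 0.49 0.5  0.52 0.52 0.52]
 [0.52 0.52 0.52 0.52 0.52 0.51 0.52 0.51 0.51 0.51 0.52 0.52 0.52 0.51 0.52 0.52]
 [0.51 0.52 0.51 0.52 0.52 0.52 0.52 0.52 0.52 0.51 0.52 0.51 0.52 0.52 0.52 0.51]]
cs
[[0.5  0.48 0.37 0.25 0.37 0.75 0.93 0.94 0.93 0.94 0.92 0.62 0.31 0.29 0.41 0.5 ]
 [0.52 0.47 0.32 0.24 0.32 0.71 0.93 0.94 0.94 0.94 0.91 0.64 0.33 0.26 0.38 0.48]
 [0.52 0.47 0.35 0.25 0.25 0.49 0.75 0.87 0.89 0.88 0.75 0.47 0.28 0.26 0.39 0.49]
 [0.51 0.51 0.42 0.3  0.23 0.29 0.44 0.59 0.59 0.54 0.42 0.29 0.24 0.29 0.44 0.51]
 [0.52 0.51 0.
[... 1496 characters left out ...]
.52 0.49 0.39 0.31 0.28 0.38 0.45 0.4  0.32 0.27 0.24 0.29 0.39 0.47 0.5 ]
 [0.52 0.52 0.52 0.49 0.44 0.41 0.43 0.45 0.35 0.28 0.29 0.33 0.4  0.48 0.51 0.51]
 [0.52 0.52 0.52 0.52 0.51 0.5  0.49 0.48 0.44 0.42 0.45 0.46 0.49 0.51 0.5  0.5 ]
 [0.52 0.52 0.52 0.52 0.52 0.52 0.52 0.51 0.5  0.51 0.51 0.51 0.5  0.5  0.51 0.51]
 [0.51 0.52 0.52 0.52 0.52 0.51 0.52 0.51 0.52 0.52 0.51 0.51 0.51 0.51 0.5  0.5 ]]
[ 0.53 -0.06  0.05]
0 [275.1 213.4] [265.15 202.97]
2 [274.89 213.39] [265.   202.79]
4 [274.68 213.37] [264.84 202.6 ]
6 [274.47 213.35] [264.7  202.41]
8 [274.26 213.33] [264.56 202.22]
10 [274.06 213.3 ] [264.43 202.01]
12 [273.85 213.26] [264.3  201.81]
14 [273.65 213.22] [264.19 201.6 ]
```

Request:
arm_command([
  [[0.003, 0.19, 0, 0, 0, -0.025], [0.01, 0.38, 0, 0, 0, -0.05], [0.02, 0.565, 0, 0, 0, -0.075], [0.04, 0.755, 0, 0, 0, -0.1], [0.04, 0.755, 0, 0, 0, -0.1]],
])

```text
t: 10.15
tool_pos: [0.472, -0.1078, 0.2509]
tool_rot: [-3.09, -0.568, 0.001]
contact_force: [-0.5, 1.2, -1.2]
opening: 0.0184
grip_force: 70.4
```

```bash
python3 -c "
from h import *
mom()"
```

```text
t 10.15 pos [ 0.472  -0.1078  0.2509] yaw 0.3636 az 0.3734 dist 0.0762 F [-0.51  1.16 -1.16] Mw [0.172 0.266 0.143] M_eye 0.047
```

Request:
arm_command([
  [[0.003, 0.19, 0, 0, 0, -0.025], [0.01, 0.38, 0, 0, 0, -0.05], [0.01, 0.38, 0, 0, 0, -0.05]],
])

```text
t: 10.4
tool_pos: [0.4737, -0.1113, 0.2512]
tool_rot: [3.074, 0.644, 0.001]
contact_force: [-0.3, 0.9, -2.1]
opening: 0.0186
grip_force: 70.4
```

```bash
python3 -c "
from h import *
mom()"
```

```text
t 10.4 pos [ 0.4737 -0.1113  0.2512] yaw 0.4128 az 0.4246 dist 0.0761 F [-0.27  0.9  -2.15] Mw [0.065 0.136 0.043] M_eye -0.028
```

Free now. I'll draw out gently along the rod.

Request:
arm_command([
  [[-0.5, 0, 0, 0, 0, 0], [-1.0, 0, 0, 0, 0, 0], [-1.5, 0, 0, 0, 0, 0], [-2.0, 0, 0, 0, 0, 0]],
])

```text
t: 10.73
tool_pos: [0.4547, -0.1192, 0.2512]
tool_rot: [3.074, 0.644, 0.0]
contact_force: [0.1, -0.2, -1.5]
opening: 0.0182
grip_force: 70.5
```

```bash
python3 -c "
from h import *
mom()"
```

```text
t 10.7333 pos [ 0.4547 -0.1192  0.2512] yaw 0.4132 az 0.418 dist 0.0966 F [ 0.08 -0.16 -1.54] Mw [ 0.048 -0.012  0.024] M_eye 0.041
```

Request:
arm_command([
  [[-0.7, 0, 0, 0, 0, 0], [-1.4, 0, 0, 0, 0, 0], [-2.1, 0, 0, 0, 0, 0], [-2.8, 0, 0, 0, 0, 0], [-3.5, 0, 0, 0, 0, 0], [-4.2, 0, 0, 0, 0, 0], [-4.9, 0, 0, 0, 0, 0], [-5.8, 0, 0, 0, 0, 0], [-5.8, 0, 0, 0, 0, 0]],
])

```text
t: 11.48
tool_pos: [0.4009, -0.1427, 0.2508]
tool_rot: [-3.075, -0.644, 0.001]
contact_force: [0.4, 0.1, -1.4]
opening: 0.0182
grip_force: 70.5
```

```bash
python3 - <<'E'
from h import *
mom()
np.set_printoptions(linewidth=160,precision=2,suppress=True)
im=avg('top',6);im2=avg('scene',6);cv2.imwrite('pics/h1.png',im);cv2.imwrite('pics/h2.png',im2)
print(dot(im2,(268,284,209,218)));print('top before');print(dot(cv2.imread('pics/avg.png'),(260,284,194,207)));print(dot(im,(260,284,194,207)))
f=lambda i,u,v,w:cv2.resize(i[v:v+w,u:u+w],(400,400),interpolation=cv2.INTER_CUBIC)
cv2.imwrite('pics/h.png',np.hstack([f(im,255,180,40),f(im2,258,188,40)]))
E
```

```text
t 11.4833 pos [ 0.4009 -0.1427  0.2508] yaw 0.4128 az 0.4154 dist 0.1553 F [ 0.35  0.07 -1.43] Mw [ 0.036 -0.03  -0.026] M_eye -0.014
[[0.51 0.5  0.41 0.29 0.44 0.82 0.94 0.95 0.94 0.95 0.92 0.49 0.27 0.28 0.4  0.5 ]
 [0.52 0.49 0.35 0.24 0.4  0.78 0.93 0.95 0.95 0.95 0.91 0.5  0.27 0.26 0.37 0.49]
 [0.52 0.49 0.34 0.24 0.3  0.55 0.8  0.88 0.88 0.87 0.71 0.38 0.25 0.26 0.39 0.49]
 [0.52 0.51 0.41 0.29 0.24 0.32 0.46 0.57 0.57 0.52 0.39 0.26 0.24 0.3  0.44 0.51]
 [0.52 0.52 0.49 0.38 0.29 0.28 0.39 0.44 0.35 0.28 0.26 0.26 0.29 0.39 0.49 0.51]
 [0.52 0.52 0.51 0.49 0.42 0.39 0.45 0.48 0.38 0.3  0.32 0.37 0.43 0.5  0.52 0.51]
 [0.52 0.52 0.52 0.52 0.51 0.49 0.5  0.49 0.46 0.45 0.47 0.49 0.5  0.52 0.52 0.52]
 [0.52 0.52 0.52 0.52 0.52 0.51 0.52 0.52 0.51 0.51 0.52 0.52 0.52 0.52 0.52 0.52]
 [0.51 0.52 0.52 0.52 0.52 0.52 0.53 0.52 0.51 0.51 0.51 0.52 0.52 0.52 0.52 0.52]]
top before
[[0.63 0.63 0.63 0.64 0.69 0.87 0.95 0.97 0.96 0.97 0.96 0.97 0.97 0.95 0.91 0.83 0.73 0.66 0.64 0.64 0.64 0.64 0.66 0.72]
 [0.63 0.63 0.63 0.63 0.67 0.88 0.96 0.96 0.97 0.96 0.97 0.96 0.96 0.96 0.96 0.94 0.
[... 2292 characters left out ...]
.52 0.61 0.75 0.81 0.81 0.78 0.6  0.48 0.44 0.44 0.54 0.6  0.61 0.62 0.62 0.62 0.63]
 [0.62 0.62 0.61 0.62 0.67 0.71 0.57 0.45 0.45 0.5  0.53 0.53 0.52 0.45 0.41 0.44 0.5  0.58 0.61 0.62 0.62 0.62 0.62 0.62]
 [0.61 0.62 0.62 0.62 0.63 0.6  0.5  0.43 0.41 0.41 0.42 0.41 0.41 0.42 0.43 0.5  0.57 0.61 0.62 0.62 0.62 0.62 0.63 0.63]
 [0.62 0.61 0.62 0.62 0.62 0.6  0.56 0.5  0.46 0.43 0.43 0.44 0.44 0.47 0.52 0.58 0.62 0.62 0.62 0.62 0.61 0.62 0.63 0.64]
 [0.62 0.62 0.62 0.62 0.62 0.62 0.61 0.59 0.56 0.52 0.51 0.51 0.54 0.57 0.6  0.61 0.62 0.62 0.61 0.61 0.62 0.62 0.62 0.64]
 [0.62 0.62 0.62 0.62 0.62 0.62 0.61 0.6  0.61 0.6  0.59 0.6  0.6  0.61 0.61 0.63 0.63 0.62 0.61 0.61 0.62 0.63 0.64 0.66]]
```

View pics/h.png

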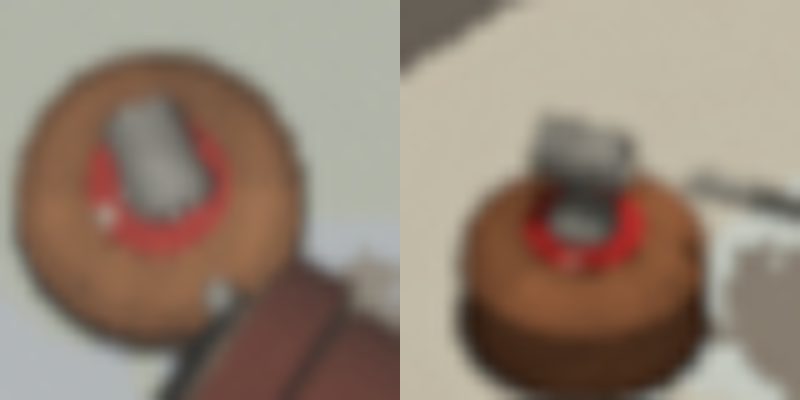

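Withdrawn cleanly: the rod tip is at scene crop (690,185), the top dot at crop (105,213) and the scene dot at (572,260). I'll fit the dot's shift from before/after differences.

```bash
cat > fit.py <<'E'
from h import *
from scipy.optimize import least_squares
def fit(before,after,n,box,p0,c=(.543,-.08)):
    u0,u1,v0,v1=box; D=dot(after,box)-dot(before,box)
    D=D-np.median(D); V,U=np.mgrid[v0:v1,u0:u1]
    G=lambda x,y,s:np.exp(-((U-x)**2+(V-y)**2)/2/s**2)
    P=lambda q:(np.array(proj(n,np.array([c[0]+.019*np.cos(q),c[1]+.019*np.sin(q),.048]))))
    f=lambda z:(z[4]*(G(z[2],z[3],z[5])*z[6]-G(z[0],z[1],z[5]))-D).ravel()
    r=least_squares(f,[*p0,p0[0]-.3,p0[1]-.3,.35,.8,1]);z=r.x
    a,b=onz(n,z[0],z[1],.048)[:2]-c,onz(n,z[2],z[3],.048)[:2]-c
    ang=lambda w:np.degrees(np.arctan2(w[1],w[0]))
    print(n,z.round(2),'resid',np.sqrt(np.mean(r.fun**2)).round(3),'D rms',D.std().round(3),'r',np.linalg.norm(a).round(4),np.linalg.norm(b).round(4),'turn deg',(ang(a)-ang(b)).round(2),'shift mm',(1000*np.linalg.norm(a-b)).round(2))
E
python3 - <<'E'
from fit import *
L=lambda f:cv2.imread(f'pics/{f}.png')
fit(L('avg'),L('h1'),'top',(261,267,199,206),(265,202))
fit(L('avg'),L('h1'),'top',(261,266,198,206),(265,202))
for b in('bs','cs'):
  fit(L(b),L('h2'),'scene',(271,280,213,217),(275.2,213.6))
  fit(L(b),L('h2'),'scene',(270,279,212,217),(275.2,213.6))
E
```

```text
top [265.32 201.52 265.13 201.1    0.36   0.94   1.17] resid 0.008 D rms 0.038 r 0.0181 0.018 turn deg 4.51 shift mm 1.43
top [265.03 201.24 265.02 201.23   9.89   0.91   1.01] resid 0.014 D rms 0.036 r 0.0185 0.0185 turn deg 0.14 shift mm 0.05
scene [2.7550e+02 2.1365e+02 2.7333e+02 2.1376e+02 2.2000e-01 9.1000e-01
 1.8000e-01] resid 0.006 D rms 0.053 r 0.0225 0.0242 turn deg 18.41 shift mm 7.67
scene [2.7555e+02 2.1366e+02 2.7306e+02 2.1264e+02 2.2000e-01 8.8000e-01
 1.7000e-01] resid 0.009 D rms 0.049 r 0.0226 0.0192 turn deg 26.84 shift mm 10.23
scene [2.7552e+02 2.1362e+02 2.7349e+02 2.1347e+02 2.3000e-01 9.2000e-01
 1.5000e-01] resid 0.007 D rms 0.054 r 0.0224 0.0226 turn deg 18.33 shift mm 7.16
scene [2.7555e+02 2.1364e+02 2.7322e+02 2.1273e+02 2.3000e-01 8.7000e-01
 1.8000e-01] resid 0.009 D rms 0.049 r 0.0224 0.0194 turn deg 24.8 shift mm 9.47
```

```bash
cat > fit2.py <<'E'
from h import *
from scipy.optimize import least_squares
L=lambda f:cv2.imread(f'pics/{f}.png')
def ch(im,box,mode):
    u0,u1,v0,v1=box;a=im[v0:v1,u0:u1].astype(float)
    return a[...,1]/np.maximum(a[...,2],1) if mode=='g' else a[...,0]/np.maximum(a[...,2],1)
def fit2(b,a,n,box,c,a0,s,free):
    u0,u1,v0,v1=box;V,U=np.mgrid[v0:v1,u0:u1];out=[]
    for m in 'gb':
        D=ch(a,box,m)-ch(b,box,m)
        def G(q,r):
            p=proj(n,np.array([c[0]+r*np.cos(q),c[1]+r*np.sin(q),.048]));return np.exp(-((U-p[0])**2+(V-p[1])**2)/2/s**2)
        f=lambda z:(z[2]*((1+free*z[3])*G(z[1],z[4])-G(z[0],z[4]))+z[5]-D).ravel()
        r=least_squares(f,[a0,a0-.08,.4,0,.019,0],bounds=([-9,-9,.15,-.6,.0165,-.1],[9,9,.7,.6,.0215,.1]))
        out.append((np.degrees(r.x[0]-r.x[1]).round(2),r.x.round(3).tolist(),np.sqrt(np.mean(r.fun**2)).round(4)))
    print(n,box,s,free,*out,sep='\n  ')
if __name__=='__main__':
  for s in(.75,.9):
   for fr in(0,1):
    fit2(L('avg'),L('h1'),'top',(261,267,199,206),(.543,-.08),2.16,s,fr)
    fit2(L('bs'),L('h2'),'scene',(271,280,213,217),(.543,-.08),2.3,s,fr)
E
python3 fit2.py
```

```text
top
  (261, 267, 199, 206)
  0.75
  0
  (np.float64(26.22), [2.426, 1.969, 0.15, 0.6, 0.017, -0.001], np.float64(0.0161))
  (np.float64(17.11), [2.294, 1.996, 0.15, -0.6, 0.018, -0.009], np.float64(0.0145))
scene
  (271, 280, 213, 217)
  0.75
  0
  (np.float64(28.22), [2.395, 1.903, 0.154, -0.6, 0.021, -0.023], np.float64(0.0327))
  (np.float64(28.37), [2.395, 1.9, 0.15, 0.432, 0.021, -0.021], np.float64(0.031))
top
  (261, 267, 199, 206)
  0.75
  1
  (np.float64(10.0), [2.197, 2.023, 0.15, 0.6, 0.018, -0.003], np.float64(0.0134))
  (np.float64(10.69), [2.206, 2.019, 0.15, 0.462, 0.018, -0.013], np.float64(0.0127))Traceback (most recent call last):
  File "fit2.py", line 21, in <module>
    fit2(L('bs'),L('h2'),'scene',(271,280,213,217),(.543,-.08),2.3,s,fr)
    ~~~~^^^^^^^^^^^^^^^^^^^^^^^^^^^^^^^^^^^^^^^^^^^^^^^^^^^^^^^^^^^^^^^^
  File "fit2.py", line 14, in fit2
    r=least_squares(f,[a0,a0-.08,.4,0,.019,0],bounds=([-9,-9,.15,-.6,.0165,-.1],[9,9,.7,.6,.0215,.1]))
    return func(*args, **kwargs)
    result = trf(vector_fun.fun, vector_fun.jac, x0, f0, J0, lb, ub, ftol, xtol,
      
[... 431 characters left out ...]
    ~~~~~~~~~~~~~~~~^^^^^^^^^^^^^^^^^
    return np.atleast_1d(self.fun(x))
                         ~~~~~~~~^^^
    return self.f(x, *self.args, **self.kwargs)
           ~~~~~~^^^^^^^^^^^^^^^^^^^^^^^^^^^^^^
  File "fit2.py", line 13, in <lambda>
    f=lambda z:(z[2]*((1+free*z[3])*G(z[1],z[4])-G(z[0],z[4]))+z[5]-D).ravel()
                                                 ~^^^^^^^^^^^
  File "fit2.py", line 12, in G
    p=proj(n,np.array([c[0]+r*np.cos(q),c[1]+r*np.sin(q),.048]));return np.exp(-((U-p[0])**2+(V-p[1])**2)/2/s**2)
  File "h.py", line 17, in proj
    c=calibration(n);P=np.linalg.inv(np.array(c['pose']));p=P[:3,:3]@X+P[:3,3]
ValueError: time passes only in moves, steps and waits
```

```bash
cat > prof.py <<'E'
from h import *
import time
def prof(im,n,c=(.543,-.08),rr=(.0175,.019,.0205),degs=np.arange(95,176,4)):
    cal=calibration(n);P=np.linalg.inv(np.array(cal['pose']));out=[]
    a=im.astype(np.float32);r=(a[...,0]+a[...,1])/2/np.maximum(a[...,2],1)
    q=np.radians(degs)
    for R_ in rr:
        X=np.c_[c[0]+R_*np.cos(q),c[1]+R_*np.sin(q),np.full(len(q),.048)]@P[:3,:3].T+P[:3,3]
        u=(cal['cx']-cal['fx']*X[:,0]/X[:,2]).astype(np.float32);v=(cal['cy']+cal['fy']*X[:,1]/X[:,2]).astype(np.float32)
        out.append(cv2.remap(r.astype(np.float32),u[None],v[None],cv2.INTER_CUBIC)[0])
    return np.mean(out,0)
if __name__=='__main__':
    L=lambda f:cv2.imread(f'pics/{f}.png'); d=np.arange(60,201,7)
    np.set_printoptions(linewidth=200,precision=2,suppress=True);print(d)
    for f,n in(('avg','top'),('h1','top'),('bs','scene'),('cs','scene'),('h2','scene')):
        for c in((.543,-.08),):print(f,n,prof(L(f),n,c,degs=d))
E
python3 prof.py
```

```text
[ 60  67  74  81  88  95 102 109 116 123 130 137 144 151 158 165 172 179 186 193 200]
avg top [0.88 0.79 0.67 0.54 0.46 0.45 0.46 0.54 0.64 0.73 0.7  0.57 0.5  0.48 0.48 0.49 0.49 0.48 0.48 0.48 0.49]
h1 top [0.48 0.42 0.41 0.41 0.42 0.43 0.51 0.64 0.75 0.74 0.63 0.51 0.47 0.46 0.47 0.47 0.46 0.47 0.47 0.47 0.47]
bs scene [0.29 0.27 0.27 0.26 0.24 0.23 0.23 0.25 0.32 0.45 0.56 0.57 0.48 0.39 0.33 0.31 0.29 0.29 0.27 0.26 0.26]
cs scene [0.29 0.28 0.28 0.27 0.25 0.24 0.23 0.24 0.31 0.44 0.56 0.57 0.47 0.39 0.32 0.31 0.3  0.29 0.28 0.27 0.27]
h2 scene [0.3  0.27 0.26 0.26 0.25 0.25 0.25 0.27 0.33 0.41 0.45 0.42 0.35 0.32 0.3  0.3  0.28 0.27 0.25 0.25 0.24]
```

Ring profiles give a washer turn of about 5° from the top view and 3.3° from the scene view, so roughly 4°, and the torque trace agrees. I'll leave the eye there and lay the rod back at its original, free spot.

Request:
arm_command([
  [[-0.3, 0, -2, 0, 0, 0], [-0.3, 0, -4.5, 0, 0, 0], [-0.3, 0, -7, 0, 0, 0], [-0.3, 0, -7, 0, 0, 0]],
])

```text
t: 12.42
tool_pos: [0.4008, -0.1443, 0.3267]
tool_rot: [3.068, 0.644, 0.012]
contact_force: [1.2, -0.8, -0.2]
opening: 0.0184
grip_force: 70.5
```

```bash
python3 - <<'E'
from h import *
mom(); delta([.426,.107,.32],1.783)
E
```

```text
t 12.4167 pos [ 0.4008 -0.1443  0.3267] yaw 0.4139 az 0.4244 dist 0.156 F [ 1.19 -0.82 -0.18] Mw [-0.002 -0.057 -0.04 ] M_eye 0.153
delta cm [ 12.41 -22.     0.57] rot [ 1.0700e-02  5.0000e-04 -1.3691e+00] rows 11.0
```

Request:
arm_command([
  [[1.0, -1.9, 0, 0, 0, -0.115], [2.0, -3.7, 0, 0, 0, -0.23], [3.1, -5.5, 0, 0, 0, -0.345], [4.1, -7.3, 0, 0, 0, -0.46], [5.2, -9.2, 0, 0, 0, -0.575], [6.2, -11.0, 0, 0, 0, -0.69], [7.2, -12.8, 0, 0, 0, -0.805], [8.3, -14.7, 0, 0, 0, -0.92], [9.3, -16.5, 0, 0, 0, -1.035], [10.3, -18.3, 0, 0, 0, -1.15], [11.4, -20.2, 0, 0, 0, -1.265], [12.4, -22.0, 0.3, 0, 0, -1.369]],
])

```text
t: 13.42
tool_pos: [0.4244, 0.109, 0.3178]
tool_rot: [1.967, 2.449, 0.001]
contact_force: [-0.1, 0.2, -0.8]
opening: 0.0182
grip_force: 70.5
```

```bash
python3 - <<'E'
from h import *
mom(); delta([.426,.107,.183],1.783)
E
```

```text
t 13.4167 pos [0.4244 0.109  0.3178] yaw 1.7886 az -1.0106 dist 0.2231 F [-0.05  0.15 -0.8 ] Mw [ 0.003 -0.073 -0.014] M_eye -0.023
delta cm [-0.23  0.1  13.48] rot [0.0007 0.0001 0.0056] rows 3.2
```

Request:
arm_command([
  [[0, 0, 4, 0, 0, 0], [0, 0, 8, 0, 0, 0], [0, 0, 11, 0, 0, 0], [0, 0, 12.5, 0, 0, 0], [0, 0, 13.1, 0, 0, 0], [0, 0, 13.4, 0, 0, 0], [0, 0, 13.4, 0, 0, 0]],
])

```text
t: 14.0
tool_pos: [0.4246, 0.1078, 0.184]
tool_rot: [-1.974, -2.444, 0.0]
contact_force: [-0.6, 0.1, -1.1]
opening: 0.0184
grip_force: 70.5
```

```bash
python3 - <<'E'
from h import *
mom()
E
```

```text
t 14.0 pos [0.4246 0.1078 0.184 ] yaw 1.7827 az -1.0083 dist 0.222 F [-0.64  0.14 -1.05] Mw [ 0.015 -0.038  0.021] M_eye 0.125
```

Lower 2.5 mm, then release slowly.

Request:
arm_command([
  [[0, 0, 0.1, 0, 0, 0], [0, 0, 0.2, 0, 0, 0], [0, 0, 0.27, 0, 0, 0], [0, 0, 0.27, 0, 0, 0]],
])

```text
t: 14.33
tool_pos: [0.4248, 0.1078, 0.1822]
tool_rot: [1.973, 2.443, 0.002]
contact_force: [0.6, -0.9, -1.8]
opening: 0.0185
grip_force: 70.5
```

Request:
arm_command([
  [[0, 0, 0, 0, 0, 0], [0, 0, 0, 0, 0, 0], [0, 0, 0, 0, 0, 0], [0, 0, 0, 0, 0, 0], [0, 0, 0, 0, 0, 0]],
], gripper=-0.2)

```text
t: 14.75
tool_pos: [0.4245, 0.1078, 0.1814]
tool_rot: [1.974, 2.444, 0.0]
contact_force: [-0.8, 0.3, -0.2]
opening: 0.0514
grip_force: 0.0
```

Request:
arm_command([
  [[0, 0, -2, 0, 0, 0], [0, 0, -5, 0, 0, 0], [0, 0, -9, 0, 0, 0], [-4, 0, -13, 0, 0, 0], [-8, 0, -16, 0, 0, 0], [-12, 0, -18, 0, 0, 0], [-12, 0, -18, 0, 0, 0]],
])

```text
t: 15.33
tool_pos: [0.4503, -0.0116, 0.365]
tool_rot: [1.972, 2.439, 0.003]
contact_force: [0.0, 1.1, -0.4]
opening: 0.0512
grip_force: 0.0
```

```bash
python3 - <<'E'
from prof import *
mom()
im=avg('top',6);im2=avg('scene',6);cv2.imwrite('pics/z1.png',im);cv2.imwrite('pics/z2.png',im2)
np.set_printoptions(linewidth=200,precision=2,suppress=True);d=np.arange(60,201,7);print(d,prof(im,'top',degs=d),prof(im2,'scene',degs=d),sep='\n')
cv2.imwrite('pics/z.png',np.hstack([cv2.resize(im[130:270,60:300],(400,233)),cv2.resize(im2[150:383,100:500],(400,233))]))
E
```

```text
t 15.3333 pos [ 0.4503 -0.0116  0.365 ] yaw 1.782 az -0.6355 dist 0.1152 F [ 0.    1.09 -0.42] Mw [ 0.001  0.018 -0.024] M_eye -0.126
[ 60  67  74  81  88  95 102 109 116 123 130 137 144 151 158 165 172 179 186 193 200]
[0.93 0.93 0.93 0.92 0.93 0.94 0.95 0.95 0.96 0.96 0.93 0.86 0.74 0.61 0.55 0.51 0.51 0.52 0.51 0.51 0.52]
[0.28 0.25 0.24 0.23 0.22 0.23 0.25 0.28 0.34 0.42 0.46 0.45 0.4  0.38 0.36 0.34 0.31 0.29 0.26 0.25 0.25]
```

View pics/z.png

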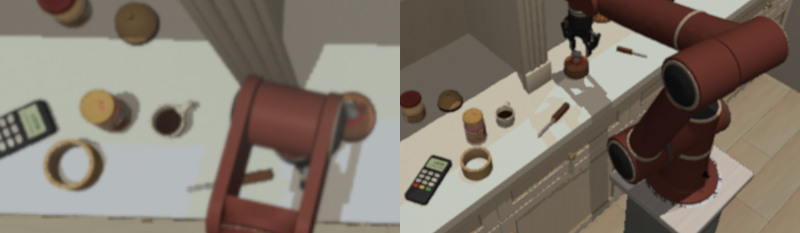

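The scene crop shows the rod lying flat at (553,118), with the cup, jam and muffin untouched and the block clear. I'll move the arm away and take one clean dot check.

```bash
python3 - <<'E'
from h import *
delta([.28,.45,.42],1.783)
E
```

```text
delta cm [48.44 -6.86 -5.9 ] rot [-0.001  -0.0005  0.0009] rows 11.8
```

Request:
arm_command([
  [[2, -0.5, -3, 0, 0, 0], [6, -1, -5.9, 0, 0, 0], [10, -2, -5.9, 0, 0, 0], [14, -3, -5.9, 0, 0, 0], [18, -4, -5.9, 0, 0, 0], [22, -5, -5.9, 0, 0, 0], [26, -6, -5.9, 0, 0, 0], [30, -6.9, -5.9, 0, 0, 0], [34, -6.9, -5.9, 0, 0, 0], [38, -6.9, -5.9, 0, 0, 0], [42, -6.9, -5.9, 0, 0, 0], [46, -6.9, -5.9, 0, 0, 0]],
])

```text
t: 16.93
tool_pos: [0.2839, 0.4279, 0.4202]
tool_rot: [1.972, 2.445, 0.001]
contact_force: [0.4, -0.7, -0.2]
opening: 0.0514
grip_force: 0.0
```

```bash
python3 - <<'E'
from prof import *
im=avg('top',8);im2=avg('scene',2);cv2.imwrite('pics/y1.png',im)
d=np.arange(85,166,1)
for c in((.543,-.08),(.541,-.08),(.544,-.081)):
  r=[]
  for i in(cv2.imread('pics/avg.png'),cv2.imread('pics/h1.png'),im):
    p=prof(i,'top',c,degs=d); b=p[-10:].mean(); w=np.clip(p-b-.08,0,None)*(d>98); r.append(((w*d).sum()/w.sum()).round(2)); 
  r2=[]
  for f in('bs','cs','h2','z2'):
    p=prof(cv2.imread(f'pics/{f}.png'),'scene',c,degs=d); w=np.clip(p-p.max()*.5-.5*.28,0,None); r2.append(((w*d).sum()/w.sum()).round(2))
  print(c,r,r2)
g=cv2.cvtColor(im,cv2.COLOR_BGR2GRAY);V,U=np.indices(g.shape)
m=blob((g<160)&(U>160)&(U<235)&(V>222)&(V<255));c,a,lo,hi,e=pca(m);print('rod',[onz('top',*(c+a*t),.012).round(3) for t in(lo,hi)])
o=get_obs();print(o['t'],o['dq'].round(3))
E
```

```text
(0.543, -0.08) [np.float64(124.56), np.float64(119.25), np.float64(119.35)] [np.float64(134.24), np.float64(134.18), np.float64(130.56), np.float64(132.75)]
(0.541, -0.08) [np.float64(119.69), np.float64(113.99), np.float64(114.07)] [np.float64(129.8), np.float64(129.76), np.float64(125.49), np.float64(126.27)]
(0.544, -0.081) [np.float64(125.24), np.float64(119.95), np.float64(120.09)] [np.float64(135.03), np.float64(135.04), np.float64(132.42), np.float64(138.88)]
rod [array([0.436, 0.06 , 0.012]), array([0.401, 0.22 , 0.012])]
17.4333 [ 0.001  0.003 -0.002  0.003 -0.002 -0.   ]
```

```bash
python3 -c "
from station import *
print(finish_job())"
```

```text
the job is handed in; nothing more can be done
None
```

I turned the eye home with the rod, and the washer went with it by about 4.5° (5.2° in the top view, 3.6° in the scene view, target about 4°); the rod lies flat clear of the block, the cup, muffin and jam jar look undisturbed, and the job was handed in at about 17 s.

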